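# Fit the quarter-turn port cap to a coated instrument housing

## Robot

A 7-joint arm with a two-finger parallel gripper is mounted at the origin on the work surface. World frame = base frame: x ahead of the robot, y to its left, z up, the work surface at z = 0. Lengths are in mm, angles in rad, forces in N, time in s.
With the tool pointing down it reaches from about 400 to 900 mm from the base axis. Payload 5.6 kg.
Tool frame: the origin (TCP) lies midway between the tips of the shut fingers; the grasp point (between the pads) lies 19 mm behind it; z points along the fingers, y is the line along which they close (so a half turn about z gives the same grasp; the last joint's range is limited). The gripper opens to 92 mm and grips with 3 to 60 N. Pads are 20 mm wide; open, the fingers measure 128 mm over their backs; the gripper's body (75 mm by 189 mm) begins 69 mm behind the grasp point.
Start: joints at [1.089, 0.468, -0.012, 1.603, 0.006, 1.071, -0.056], TCP at [276.116, -588.447, 193.492] pointing down, gripper open.
Joint ranges: [-2.53, 2.53], [-0.31, 2.02], [-1.57, 1.55], [0.28, 2.44], [-1.29, 4.43], [0.15, 1.84], [-2.92, 2.92]. Speed limits (rad/s): [2.57, 2.57, 3.14, 3.14, 3.14, 3.14, 3.14].

## Interface

Orientations are given as a rotation vector (axis times angle).
In Python, from cell import robot, grip, kin, viewer gives the robot as it stands. Calls block until the motion is done:
- robot.movep(position, orientation): joint-space move of the TCP to a pose.
- robot.servo_line(position, feed=150, rotation=None): straight line of the TCP; rotation=None keeps the orientation; feed is the mean speed in mm/s.
- robot.goto_joints(angles): joint-space move.
- grip(opening, newtons=None): opening from 0.0 (shut) to 1.0 (fully open); newtons is the grip in N (None keeps the last); returns when the fingers have stopped.
- robot.hold(seconds).
- kin.ik(position, orientation): joint angles nearest the present ones, or None.
- robot.observe(): the state.
- viewer.read_camera(name): name is "scene" or "top" or "wrist"; returns the picture (400x640x3 uint8, red, green, blue); there is no depth.
- viewer.camera_info(name): a dict with "camera_matrix" (3x3 intrinsics, pixels), "R" (3x3) and "t" (3): a world point X has camera coordinates R X + t. Camera axes: x right, y down, z forward; pixel columns grow to the right and rows downward; lengths in mm; the calibration is good to about 2 mm. A picture is of the moment at which its call begins: read the wrist's pose just before it. camera_info takes no time and is no camera call; for the wrist camera it gives the pose at the moment of the call.
A pose or a line that the arm cannot do raises robot.IKError and nothing moves.
- robot.job_done(): hands the job in; it is judged then, once.
Trained networks look in the newest picture that a camera, given by its name, has taken for a name from the list of things; names that differ only in an ending like _2 or _b are one class to them, and where a whole thing is asked for, a point or a joint stands for the part that bears it (a point fixed in the world has none). Each returns a list of dicts, best first, with "confidence" (0 to 1); they miss things now and then, are a little off and sometimes report something else, mostly with a low value. They report only what shows in the picture. A call takes as long as a camera call. They do not tell look-alikes from the thing itself.
- viewer.silhouettes(name, camera): "mask" (400x640 bool, what is visible of it).
- viewer.pinpoint(name, camera): "at" ([x, y, z] in mm, in the coordinates of the camera as it stood for that picture, good to about 4 mm: a listed point, or the origin of a listed thing).
The state is a dict: "t": time; "joints": joint angles; "joint_velocities": joint speeds; "joint_torque": joint torques, N m; "tcp_pos": TCP position; "tcp_rot": TCP orientation; "contact_force": force on the tool from outside, world axes, zero at the start; "wrist_torque": the same for the moment, N m; "grip_width": opening from 0.0 (shut) to 1.0 (fully open); "grip_force": force on a finger pad.
Only numpy, scipy, OpenCV 4.12 (cv2) and the standard library are available. Lean on these libraries where they do the work, as an engineer would, in place of code of your own. Each camera call takes 0.05 s, during which the arm holds its last target. There are 200 camera calls.

## Task

Fit the white port cap with the blue bar handle into the bayonet collar on the coated housing: red dots to red dots, pins down through the gaps until the cap just rests on the rubber seal, then turn it clockwise, letting the hand follow as the ramps draw it in, until it is cammed tight with the seal squeezed by about 1 mm, and let go. Seals differ in thickness, so go by feel: neither leave it loose nor crush the seal or overload the lugs. Do not touch the painted housing itself, and leave the yellow plug, the tape roll and the colour meter where they are.

Things in the scene. Friction and masses are not known exactly. Their poses are not given: they have to be found in the camera images.
- cap_grip (a point): Grip point of the port cap: on its axis in the blue bar handle, 56 mm above the cap's underside and 14 mm below the bar's top. Bar 80 mm long (along x), 18 mm wide (along y), 36 mm tall; pinch it across its width. z up; x points along the bar to one of the three red dots.
- cap: The whole cap, loose, 0.2 to 0.33 kg, 70 mm high; origin at the centre of its underside, axes as cap_grip. Spigot 76 mm wide (69 at the foot) from 0 to 28 mm, white flange 108 mm wide to 34 mm, then the bar. Three radial pins, 7 mm thick, centres 8 mm up, reaching 44.5 mm from the axis, one below each red dot: at +x and 120 degrees to either side. Starts standing on the bench.
- collar: Fixed aluminium bayonet collar on the housing; origin at the centre of its underside, on the housing's top face; z up. Outer diameter 112 mm, 32 mm high, bore 92 mm. The pins enter when the cap's yaw equals the collar's or differs by 120 degrees. Once tight the cap stays as it is left. Under 8 N on the lugs it is loose, over 24 N too tight; 40 N at any time spoils it.
- housing: Fixed white coated instrument housing, 230 x 300 mm (x, y), top face 55 mm above the bench, on a 260 x 330 x 10 mm jig plate; origin at the centre of its underside on the bench. The collar stands on its top. Its paint must not be touched.
- plug: Bystander: loose yellow masking plug, 100 mm in diameter, 46 mm high; origin at the centre of its underside.
- tape: Bystander: loose orange roll of tape, 104 mm outside diameter, 37 mm high; origin at the centre of its underside.
- colour_meter: Bystander: loose orange hand-held colour meter lying on the bench, 165 x 70 x 58 mm (its x, y, z); origin at the centre of its underside.
- collar_mouth (a point): Centre of the collar's mouth, level with its rim, 32 mm above its underside. Three inward lugs, tops flush with the rim, reach to 40 mm from the axis. Between them three gaps for the pins, 10 mm wide (1.5 mm to spare each side), at +x and 120 degrees to either side, marked by red dots on the rim. Pins standing on the lugs hold the cap's underside 4.5 mm below the rim.
- collar_ramps (a point): On the axis, 25 mm above the collar's underside: the height of the lugs' undersides beside the gap. From there these ramps fall clockwise (seen from above) by 6 mm per rad over 85 degrees to a stop; anticlockwise is blocked. They take hold 0.15 to 0.9 rad clockwise of the gap; the cap is tight at about 0.3 to 1.2 rad (some 0.4 N m while it turns; less shows when paused).
- collar_bore (a point): On the axis, 11 mm above the collar's underside: about where the top of the black rubber seal lies. On different housings the seal's top is 8.8 to 13.2 mm above the collar's underside. The cap's underside rests on it; it gives 1 mm per 20 N, so when tight the lugs carry about 15 N.
Mind the look-alikes: they are no part of the job. There is more than one size of the cap; the one meant has the size given above.

How it is judged (in metres and radians):
On the way:
1. the pins are through the gaps and the cap sits upright in the collar (z of cap in the frame of collar below 0.0145 m and horizontal distance between cap and collar below 0.003 m and angle between cap's own z axis and vertical below 0.06 rad), for 0.1 s.
At the end, for the whole second after the job is handed in: The cap is upright (within 0.05 rad) and centred (within 3 mm) in the collar, its underside less than 14.5 mm above the collar's underside, its pins drawn against the ramps with 8 to 24 N, at rest and released (contact force between cap and collar between 8 and 24 N and z of cap in the frame of collar below 0.0145 m and horizontal distance between cap and collar below 0.003 m and angle between cap's own z axis and vertical below 0.05 rad and linear speed of cap below 0.01 m/s); the robot touches nothing.
It fails at once if the collar's lugs carry more than 40 N from the cap (seal crushed, lugs overloaded) (contact force between cap and collar above 40 N).
It fails at once if the painted housing is touched by the cap or the robot (over 3 N) (contact force between any of cap, the fingers, the arm and housing above 3 N).
It fails at once if the plug, the tape roll or the colour meter is shifted by more than 20 mm (distance of any of plug, tape, colour_meter from where it was at the start of the episode above 0.02 m).
It also fails if it takes over 58 s, if anything falls off the work surface, if the arm or the gripper's body presses on something with over 40 N, if the wrist force passes 120 N, or if a joint passes its speed limit or range.

## Working session

There is one attempt and no reset: what is moved stays moved. The work goes in short steps, each a Python script; the robot and the scene stay as the last script left them, time stands still between calls to the robot, and variables do not carry over. Pictures are saved under pics/ and viewed, at most 10 in all, crops included, and the job is handed in when it is done.

```bash
mkdir -p pics; ls; cat > h.py <<'E'
from cell import robot, grip, kin, viewer
import numpy as np, cv2
from scipy.spatial.transform import Rotation as Ro
def toworld(p,cam,info=None):
    i=info or viewer.camera_info(cam); R=np.array(i["R"]);t=np.array(i["t"])
    return R.T@(np.array(p)-t)
def proj(X,info):
    c=np.array(info["R"])@np.array(X)+np.array(info["t"]); u=np.array(info["camera_matrix"])@c
    return u[:2]/u[2]
def ray(px,z,info):
    R=np.array(info["R"]);t=np.array(info["t"]);K=np.array(info["camera_matrix"])
    d=R.T@np.linalg.solve(K,[px[0],px[1],1]); o=-R.T@t
    return o+d*(z-o[2])/d[2]
def down(yaw): # tool z down, tool x at angle yaw
    return (Ro.from_euler('z',yaw)*Ro.from_euler('x',np.pi)).as_rotvec()
def save(im,n): cv2.imwrite('pics/'+n,cv2.cvtColor(im,cv2.COLOR_RGB2BGR))
E
python3 - <<'E'
from h import *
np.set_printoptions(precision=3,suppress=True)
print(robot.observe())
a=viewer.read_camera("top");b=viewer.read_camera("scene")
save(np.vstack([a,]),'top.png');save(b,'scene.png')
for cam in("top","scene"):
  for n in("cap","cap_grip","collar","collar_mouth","plug","tape","colour_meter"):
    for d in viewer.pinpoint(n,cam):
      w=toworld(d["at"],cam); print(cam,n,round(d["confidence"],2),w,proj(w,viewer.camera_info(cam)))
E
```

```text
pics
{'t': 0.0, 'joints': array([ 1.089,  0.468, -0.012,  1.604,  0.006,  1.071, -0.056]), 'joint_velocities': array([ 0.001,  0.   , -0.001,  0.   , -0.   ,  0.001, -0.002]), 'joint_torque': array([  0.   , -52.056,  -0.012, -24.375,  -0.057,   0.017,   0.   ]), 'tcp_pos': array([ 275.81 , -587.898,  192.515]), 'tcp_rot': array([-3.065, -0.683,  0.001]), 'contact_force': array([ 0.08 , -0.068, -0.308]), 'wrist_torque': array([-0.039, -0.002, -0.007]), 'grip_force': 0.0, 'grip_width': 0.9989846707570713}
top cap 0.93 [ 638.223 -380.923    6.618] [445.341 145.997]
top cap 0.85 [ 252.994 -355.973    2.365] [440.811 262.738]
top cap 0.7 [ 615.503 -241.438   -1.102] [403.288 152.257]
top cap_grip 0.9 [ 249.83  -355.383   34.55 ] [444.115 264.009]
top cap_grip 0.88 [ 614.17  -244.316   52.235] [408.092 148.176]
top cap_grip 0.69 [ 640.824 -379.22    38.653] [448.206 142.385]
top collar 0.97 [497.772  36.733  49.483] [319.775 182.041]
top collar_mouth 0.79 [501.221  38.476  83.265] [319.365 178.819]
top plug 0.65 [ 514.606 -354.769    5.493] [438.471 182.204]
top tape 0.82 [ 407.973 -256.6
[... 371 characters left out ...]
 640.311 -377.085   39.25 ] [178.434 326.505]
scene cap_grip 0.6 [ 255.153 -360.074   38.751] [162.439 198.489]
scene collar 0.89 [503.78   35.833  55.207] [325.986 223.999]
scene collar_mouth 0.77 [501.55   35.997  86.408] [325.799 216.637]
scene collar_mouth 0.57 [ 415.093 -253.105    0.431] [214.712 240.302]
scene plug 0.69 [ 513.475 -359.427   -0.334] [181.483 284.099]
scene plug 0.58 [ 617.758 -240.849    2.204] [236.609 304.934]
scene plug 0.31 [524.439  86.719   3.075] [346.056 235.083]
scene tape 0.95 [ 414.344 -256.419    5.372] [213.083 239.491]
scene colour_meter 0.97 [535.866 434.515  -0.599] [459.768 203.269]
scene colour_meter 0.49 [ 513.511 -358.803   -0.578] [181.756 284.076]
```

```bash
python3 - <<'E'
import cv2,numpy as np
a=cv2.imread('pics/scene.png')[150:400,100:400];b=cv2.imread('pics/top.png')[110:290,270:490]
a=cv2.resize(a,None,fx=1.4,fy=1.4,interpolation=2); b=cv2.resize(b,(int(220*350/180),350),interpolation=2)
a=cv2.resize(a,(372,350-0));cv2.imwrite('pics/crop.png',np.hstack([a,b]))
E
```

```text
(no output)
```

View pics/crop.png

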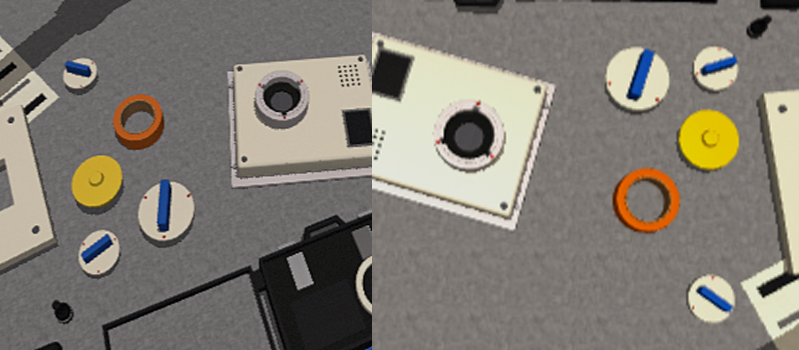

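The scene shows three caps: (236,300) large, and (182,330) and (163,202) small. The large one fits: its grip point is about 52 mm high, against about 39 mm for the small ones, and its flange is wider. The collar is at (326,220). Next I look from the wrist.

```bash
python3 - <<'E'
from h import *
np.set_printoptions(precision=3,suppress=True)
ims=[]
import pickle
out={}
for name,p,yaw in (("cap",[617,-242,300],1.2),("collar",[501,37,340],1.6)):
    robot.movep(p,down(yaw)); robot.hold(.3)
    info=viewer.camera_info("wrist"); im=viewer.read_camera("wrist"); save(im,f'w_{name}.png')
    out[name]=info; ims.append(im)
    print(name,robot.observe()["joints"],'cam at',-np.array(info["R"]).T@np.array(info["t"]),np.array(info["R"])[2],info["camera_matrix"][0][0], robot.observe()["t"])
    for n in (("cap","cap_grip") if name=="cap" else ("collar","collar_mouth")):
        for d in viewer.pinpoint(n,"wrist"):
            w=toworld(d["at"],0,info); print(n,round(d["confidence"],2),w,proj(w,info))
pickle.dump(out,open('info.pkl','wb'))
save(cv2.resize(np.vstack(ims),(480,600),interpolation=cv2.INTER_AREA),'w2.png')
E
```

```text
cap [ 0.534  0.435 -0.3    1.426  0.13   1.3   -0.147] cam at [ 646.447 -167.925  491.204] [-0.105 -0.266 -0.958] 348.71830336136645 2.9583
cap 0.83 [ 642.841 -379.478   -3.496] [364.996 228.007]
cap 0.65 [ 614.507 -245.216   -0.205] [315.46  153.505]
cap 0.56 [ 255.621 -361.399   -1.929] [135.404 299.763]
cap_grip 0.97 [ 254.303 -359.923   41.636] [119.677 315.824]
cap_grip 0.9 [ 615.697 -245.32    57.925] [316.226 161.042]
cap_grip 0.59 [ 642.351 -379.181   41.245] [368.849 239.895]
cap_grip 0.52 [ 514.644 -358.867    0.952] [281.851 245.797]
collar [ 0.344  0.135 -0.532  1.736  0.07   1.29  -0.175] cam at [499.55  116.385 531.   ] [ 0.006 -0.285 -0.958] 348.71830336136645 4.575
```

View pics/w2.png

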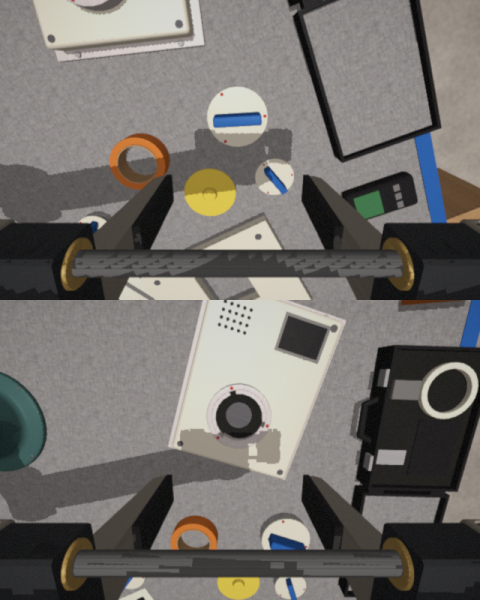

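```bash
cat >> h.py <<'E'
def dots(im,info,c,z,rmin,rmax):
    h=im.astype(int); m=((h[...,0]-h[...,1]>45)&(h[...,0]-h[...,2]>40)).astype(np.uint8)
    n,_,st,ce=cv2.connectedComponentsWithStats(m); out=[]
    for i in range(1,n):
        w=ray(ce[i],z,info)[:2]; r=np.hypot(*(w-c))
        if rmin<r<rmax and st[i,4]<80: out.append((w,st[i,4],ce[i]))
    return out
def fit(ds,r):
    # centre & yaw (mod 120deg) of three dots at unknown radius, least squares incl. partial sets
    P=np.array([d[0] for d in ds]); c=P.mean(0)
    a=np.arctan2(*(P-c).T[::-1]); return c,np.hypot(*(P-c).T),a
E
python3 - <<'E'
from h import *
import pickle
np.set_printoptions(precision=3,suppress=True)
I=pickle.load(open('info.pkl','rb'))
for n,c,z in(("cap",[615.7,-244],34),("collar",[501,37],87)):
    im=cv2.imread(f'pics/w_{n}.png')[...,::-1]
    ds=dots(im,I[n],c,z,30,65)
    for d in ds: print(n,d, np.arctan2(*(d[0]-c)[::-1]))
    if len(ds)==3: print(fit(ds,0))
    h=im.astype(int); m=(h[...,2]-h[...,0]>60).astype(np.uint8)
    k,_,st,ce=cv2.connectedComponentsWithStats(m)
    if n=="cap":
        k,lab,st,ce=cv2.connectedComponentsWithStats(m)
        for i in range(1,k):
            w=ray(ce[i],70,I[n])
            if st[i,4]>100 and np.hypot(*(w[:2]-c))<40:
                ys,xs=np.where(lab==i); ww=np.array([ray(p,70,I[n])[:2] for p in zip(xs,ys)])
                u,s,v=np.linalg.svd(ww-ww.mean(0),full_matrices=False); print('bar',w,np.arctan2(v[0,1],v[0,0]))
E
```

```text
cap (array([ 605.938, -196.391]), np.int32(13), array([295.385, 125.385])) 1.7730344576231605
cap (array([ 662.015, -258.8  ]), np.int32(13), array([352.615, 154.385])) -0.3092877485669505
cap (array([ 579.94 , -276.129]), np.int32(9), array([300., 188.])) -2.4096277871145713
(array([ 615.964, -243.773]), array([48.432, 48.44 , 48.422]), array([ 1.779, -0.315, -2.41 ]))
bar [ 616.785 -241.588   70.   ] 2.8306237691956073
collar (array([489.887,  86.49 ]), np.int32(15), array([308.467, 117.133])) 1.7916849578770377
collar (array([552.617,  24.36 ]), np.int32(15), array([355.867, 167.467])) -0.24015265215282813
collar (array([467.349,   0.988]), np.int32(10), array([290. , 183.2])) -2.3223171624926757
(array([503.284,  37.28 ]), array([51.002, 50.996, 51.072]), array([ 1.837, -0.256, -2.351]))
```

```bash
python3 - <<'E'
from h import *
import pickle
np.set_printoptions(precision=3,suppress=True)
res={}
for n,p,yaw,c,z in(("collar",[503.3,37.3,307],2.886,[503.3,37.3],87),("cap",[616,-243.8,254],2.827,[616,-243.8],34)):
    robot.movep(p,down(yaw)); robot.hold(.3)
    info=viewer.camera_info("wrist"); o=robot.observe(); im=viewer.read_camera("wrist"); save(im,f'v_{n}.png')
    ds=dots(im,info,c,z,35,62); f=fit(ds,0) if len(ds) else None
    print(n,len(ds),f,o["tcp_pos"],o["joints"],o["t"]); res[n]=f
E
```

```text
collar 3 (array([503.474,  37.313]), array([51.083, 51.017, 51.236]), array([ 1.844, -2.349, -0.253])) [503.342  37.295 307.082] [ 0.436  0.177 -0.647  1.777  0.113  1.225  1.073] 6.1167
cap 2 (array([ 593.075, -236.594]), array([41.958, 41.958]), array([-1.881,  1.26 ])) [ 616.237 -242.85   254.659] [ 0.632  0.484 -0.441  1.481  0.213  1.224  1.42 ] 7.6417
```

```bash
python3 - <<'E'
from h import *
np.set_printoptions(precision=3,suppress=True)
y=2.827
robot.movep([616,-243.9,120],down(y))
robot.servo_line([616,-243.9,39],feed=80); robot.hold(.2)
o=robot.observe();print(o["tcp_pos"],o["contact_force"],o["t"])
grip(0.0,60); robot.hold(.2)
o=robot.observe();print(o["tcp_pos"],o["contact_force"],o["wrist_torque"],o["grip_width"],o["grip_force"])
robot.servo_line([616,-243.9,200],feed=120)
yc=-0.253+np.pi
robot.movep([503.47,37.31,180],down(yc)); robot.hold(.3)
o=robot.observe();print(o["tcp_pos"],Ro.from_rotvec(o["tcp_rot"]).as_matrix(),o["contact_force"],o["wrist_torque"],o["t"],o["joints"],o["grip_width"],o["grip_force"])
info=viewer.camera_info("wrist");im=viewer.read_camera("wrist");save(im,'held.png')
# cap flange plane z: tcp 180-> cap underside 180-39
for d in dots(im,info,[503.5,37.3],180-39+34,30,65): print(d)
E
```

```text
[ 616.319 -244.058   39.596] [ 0.801 -0.202 -0.371] 9.65
[ 616.016 -243.937   39.004] [ 1.179  0.106 -0.407] [-0.01  -0.16  -0.014] 0.18472651586019775 59.99392211437225
[503.795  36.619 179.881] [[-0.968  0.252 -0.   ]
 [ 0.252  0.968  0.   ]
 [ 0.     0.    -1.   ]] [ 0.754 -0.286 -2.338] [ 0.05  -0.125 -0.011] 13.9167 [ 0.357  0.304 -0.584  1.936  0.203  0.96   0.994] 0.1844495889609538 59.99308884143829
(array([469.394,  78.293]), np.int32(3), array([373.   , 159.333]))
(array([469.779,   1.489]), np.int32(57), array([244.632, 192.737]))
(array([491.152,  82.859]), np.int32(61), array([388.377, 192.951]))
```

View pics/held.png

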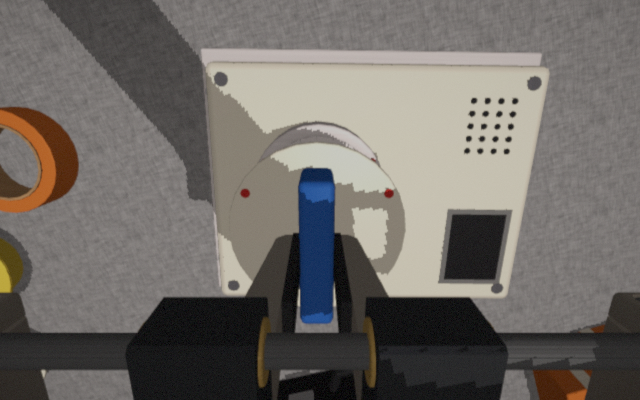

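The held cap's dots are at (245,193) and (388,193). They give a centre of (503.9, 36.0) and yaw −0.257, which agrees with the collar to within about 1 mm. Now a guarded descent.

```bash
cat >> h.py <<'E'
def obs():
    o=robot.observe(); return o["tcp_pos"],np.array(o["contact_force"]),np.array(o["wrist_torque"]),o
def settle(n=3,dt=.04):
    F=[];T=[];P=[]
    for _ in range(n):
        robot.hold(dt); p,f,t,o=obs(); F.append(f);T.append(t);P.append(p)
    return np.mean(P,0),np.mean(F,0),np.mean(T,0),o
E
python3 - <<'E'
from h import *
np.set_printoptions(precision=2,suppress=True)
tgt=np.array([503.45,37.5]); cmd=tgt.copy(); yc=-0.253+np.pi; rv=down(yc)
robot.servo_line([*cmd,128],feed=60,rotation=rv)
for _ in range(3):
    p,f,t,o=settle(); cmd+=0.7*(tgt-p[:2])
    robot.servo_line([*cmd,128],feed=30,rotation=rv)
p,f0,t0,o=settle(); print('start',p,cmd,f0,t0,o["t"])
z=128
while z>101:
    z-=1.0
    robot.servo_line([*cmd,z],feed=25,rotation=rv); p,f,t,o=settle(2,.03)
    d=f-f0
    print(z,p,d,t-t0)
    if d[2]>4 or np.linalg.norm(d[:2])>8: break
print(o["t"])
E
```

```text
start [503.43  37.51 128.  ] [503.42  37.49] [-0.2   0.04 -2.02] [ 0.05 -0.16 -0.01] 16.2333
127.0 [503.37  37.48 126.94] [ 0.13 -0.34 -0.02] [-0.01  0.02  0.01]
126.0 [503.38  37.49 125.95] [-0.2  -0.03 -0.12] [-0.03  0.03  0.01]
125.0 [503.4   37.48 124.96] [-0.16 -0.16  0.03] [ 0.01 -0.   -0.  ]
124.0 [503.41  37.5  123.97] [ 0.25 -0.85  0.5 ] [-0.03  0.01  0.02]
123.0 [503.41  37.47 122.97] [ 0.39 -0.21 -0.27] [-0.06  0.05 -0.03]
122.0 [503.39  37.5  121.96] [-0.47 -0.91  0.31] [0.01 0.01 0.01]
121.0 [503.4   37.5  120.96] [-1.1   0.07  0.26] [0.   0.03 0.03]
120.0 [503.38  37.48 119.96] [-0.08  0.54  0.48] [-0.01 -0.01  0.03]
119.0 [503.39  37.49 118.94] [ 0.25  0.61 -0.08] [-0.01  0.02  0.01]
118.0 [503.38  37.5  117.95] [ 0.07  0.   -0.3 ] [-0.    0.02  0.03]
117.0 [503.41  37.5  116.96] [-0.51 -0.11  0.45] [-0.02  0.04  0.03]
116.0 [503.39  37.49 115.96] [ 0.07 -0.45 -0.26] [-0.03  0.03  0.03]
115.0 [503.4   37.49 114.97] [0.67 0.64 0.88] [0.03 0.06 0.01]
114.0 [503.39  37.49 113.96] [ 0.83  0.3  -0.04] [-0.04  0.01  0.01]
113.0 [503.39  37.46 112.95] [ 0.07 -0.28  0.34] [-0.   -0.01  0.02]
112.0 [503.4   37.5  111.97] [-0.19  0.24 -0.07] [ 0.01  0.01 -0.01]
111.0 [503.41  37.52 110.97] [-0.06  0.32  0.08] [-0.    0.02  0.03]
110.0 [503.41  37.51 109.97] [ 0.77 -0.2  -0.45] [-0.02  0.05  0.03]
109.0 [503.4   37.49 108.96] [ 0.47 -0.82 -0.28] [ 0.   -0.01  0.01]
108.0 [503.41  37.49 107.97] [ 0.2  -0.16 -0.14] [0.02 0.01 0.04]
107.0 [503.39  37.5  106.95] [-0.02 -0.51  0.44] [0.01 0.   0.01]
106.0 [503.4   37.47 105.96] [-0.05  0.04  0.66] [-0.    0.02 -0.  ]
105.0 [503.65  37.58 105.2 ] [ 0.34 -0.01  1.54] [ 0.02 -0.   -0.01]
104.0 [503.87  37.62 104.71] [-1.27 -0.37  6.74] [-0.1   0.39 -0.04]
23.8333
```

Insertion was clean and the seal touched at TCP z ≈ 105.1 (about 11 mm above the collar's underside). Now the turn, following in z.

```bash
cat > turn.py <<'E'
from h import *
import json,sys
np.set_printoptions(precision=2,suppress=True)
f0=np.array([-.2,.04,-2.02]);t0=np.array([.05,-.16,-.01])
def turn(a,end,cmd,step,want=2.5,zstop=-1e9):
    p,f,t,o=obs()
    while True:
        p,f,t,o=settle(2,.03); d=f-f0
        R=Ro.from_rotvec(o["tcp_rot"]).as_matrix(); ya=np.arctan2(R[1,0],R[0,0])
        act=(-0.253+np.pi-ya+np.pi)%(2*np.pi)-np.pi
        print('%.2f act %.3f z %.2f cmd %.2f t %.1f'%(a,act,p[2],cmd[2],o["t"]),p[:2],d,t-t0)
        if abs(t[2]-t0[2])>.9 or d[2]<-9 or p[2]<zstop or np.linalg.norm(d[:2])>12: print('STOP');break
        cmd[2]+=np.clip((want-d[2])/14,-.35,.35)
        if a>=end: break
        a+=step
        robot.servo_line(cmd,feed=25,rotation=down(-0.253+np.pi-a))
    json.dump([a,list(cmd)],open('st.json','w'))
E
python3 - <<'E'
from turn import *
c=[503.42,37.49,104.45]
robot.servo_line(c,feed=25,rotation=down(-0.253+np.pi))
turn(0,0.35,c,.05)
E
```

```text
0.00 act -0.000 z 104.77 cmd 104.45 t 24.1 [503.76  37.6 ] [-0.78 -0.16  6.56] [-0.01  0.24 -0.  ]
0.05 act 0.050 z 104.69 cmd 104.16 t 24.5 [504.17  37.49] [-0.63 -0.11  7.57] [-0.1   0.08 -0.04]
0.10 act 0.100 z 104.57 cmd 103.81 t 24.8 [504.46  37.45] [0.08 0.06 8.91] [-0.15  0.16 -0.04]
0.15 act 0.150 z 104.48 cmd 103.46 t 25.1 [504.72  37.45] [ 0.33 -0.41 10.54] [-0.19  0.15 -0.06]
0.20 act 0.201 z 104.37 cmd 103.11 t 25.4 [504.98  37.41] [-0.46 -0.96 12.56] [-0.24  0.16 -0.11]
0.25 act 0.250 z 104.24 cmd 102.76 t 25.7 [505.17  37.43] [-0.06 -1.09 13.41] [-0.22  0.24 -0.05]
0.30 act 0.300 z 104.12 cmd 102.41 t 26.1 [505.34  37.62] [-0.21 -0.18 15.49] [-0.19  0.28 -0.14]
0.35 act 0.350 z 104.03 cmd 102.06 t 26.4 [505.54  37.76] [-0.39  0.08 16.13] [-0.19  0.32 -0.07]
```

```bash
sed -i 's/(want-d\[2\])\/14/(d[2]-want)\/14/' turn.py; python3 - <<'E'
from turn import *
c=[503.42,37.49,104.6]
robot.servo_line(c,feed=15,rotation=down(-0.253+np.pi-.35))
turn(.35,0.47,c,.03)
E
```

```text
0.35 act 0.350 z 104.78 cmd 104.60 t 26.8 [504.02  37.58] [ 1.55 -0.2   7.34] [-0.02 -0.25  0.02]
0.38 act 0.379 z 104.86 cmd 104.95 t 27.1 [503.5   37.43] [ 1.58 -0.06  5.14] [-0.14 -0.23 -0.01]
0.41 act 0.409 z 104.96 cmd 105.13 t 27.4 [503.16  37.39] [ 1.62 -0.86  4.55] [-0.18 -0.14  0.05]
0.44 act 0.439 z 105.05 cmd 105.28 t 27.7 [503.    37.43] [-0.11 -0.06  3.23] [-0.24  0.01 -0.04]
0.47 act 0.469 z 105.12 cmd 105.33 t 28.0 [503.04  37.48] [ 0.1  -0.18  1.98] [-0.14  0.11 -0.07]
```

```bash
python3 - <<'E'
from turn import *
a,c=json.load(open('st.json'))
turn(a,0.68,c,.03,zstop=104.4)
E
```

```text
0.47 act 0.469 z 105.11 cmd 105.30 t 28.1 [503.03  37.46] [ 0.23 -0.24  1.67] [-0.17  0.11  0.  ]
0.50 act 0.499 z 105.16 cmd 105.24 t 28.4 [503.27  37.51] [-0.18 -0.46  2.04] [-0.16  0.07 -0.  ]
0.53 act 0.529 z 105.12 cmd 105.20 t 28.7 [503.36  37.55] [-0.18 -0.24  1.02] [-0.09  0.06  0.  ]
0.56 act 0.559 z 105.04 cmd 105.10 t 29.0 [503.4   37.57] [ 0.47 -0.32  0.97] [-0.05  0.01 -0.05]
0.59 act 0.589 z 104.94 cmd 104.99 t 29.4 [503.39  37.58] [0.68 0.71 0.11] [0.02 0.01 0.03]
0.62 act 0.619 z 104.83 cmd 104.82 t 29.7 [503.46  37.58] [0.6  0.24 0.51] [0.08 0.03 0.04]
0.65 act 0.649 z 104.72 cmd 104.68 t 30.0 [503.49  37.58] [0.62 0.94 0.89] [ 0.09 -0.04  0.03]
0.68 act 0.679 z 104.60 cmd 104.56 t 30.3 [503.53  37.54] [0.85 0.59 1.4 ] [ 0.1  -0.02  0.08]
```

```bash
python3 - <<'E'
from turn import *
info=viewer.camera_info("wrist");im=viewer.read_camera("wrist");save(im,'tight.png')
p,f,t,o=settle(3); print(p,f-f0,t-t0)
ds=[d for d in dots(im,info,p[:2],p[2]-39+34,40,58)]
for d in ds: print(d)
a=np.array([d[0] for d in ds if d[1]>30]); v=a[1]-a[0]
print('cap line angle',np.arctan2(v[1],v[0])-np.pi/2, 'tool', -0.253-.68)
E
```

```text
[503.54  37.54 104.61] [1.01 0.42 0.8 ] [ 0.1  -0.08  0.06]
(array([487.42,  89.26]), np.int32(14), array([348.5, 146. ]))
(array([455.3 ,  31.19]), np.int32(69), array([244.22, 192.97]))
(array([522.94,  81.46]), np.int32(69), array([388.1 , 192.78]))
cap line angle -0.931689969435147 tool -0.933
```

```bash
python3 - <<'E'
from turn import *
a,c=json.load(open('st.json')); rv=down(-0.253+np.pi-a)
z=104.56
for k in (0,.5,1.,1.5,2.,2.5,1.2,0):
    robot.servo_line([503.42-.8*k,37.49,z-k],feed=15,rotation=rv)
    p,f,t,o=settle(3,.03); d=f-f0; print(k,p,d,t-t0,'seal-only z at this d: %.2f'%(105.25-d[2]/13.9))
print(o["t"])
E
```

```text
0 [503.52  37.52 104.6 ] [1.1  0.52 1.06] [ 0.17 -0.12  0.1 ] seal-only z at this d: 105.17
0.5 [503.47  37.56 104.47] [1.02 0.29 5.6 ] [ 0.14 -0.04  0.1 ] seal-only z at this d: 104.85
1.0 [503.46  37.56 104.37] [0.79 0.54 8.89] [0.1  0.01 0.1 ] seal-only z at this d: 104.61
1.5 [503.42  37.56 104.25] [ 0.96  0.45 11.57] [0.02 0.08 0.06] seal-only z at this d: 104.42
2.0 [503.42  37.58 104.16] [ 0.36  0.35 13.95] [-0.03  0.13  0.06] seal-only z at this d: 104.25
2.5 [503.45  37.59 104.06] [-0.33  0.33 16.12] [-0.05  0.17  0.11] seal-only z at this d: 104.09
1.2 [503.43  37.56 104.28] [ 0.44  0.18 10.75] [0.04 0.04 0.05] seal-only z at this d: 104.48
0 [503.44  37.53 104.48] [0.85 0.89 4.89] [ 0.16 -0.15  0.05] seal-only z at this d: 104.90
33.2833
```

The push test shows the grip has not slipped and the lugs carry about 10 N. Turning about 0.06 rad further should give about 15 N, so I turn that much and then release.

```bash
python3 - <<'E'
from turn import *
c=[503.42,37.49,104.6]
robot.servo_line(c,feed=15,rotation=down(-0.253+np.pi-.68))
turn(.68,0.735,c,.03)
a,c=json.load(open('st.json'));rv=down(-0.253+np.pi-a)
for _ in range(2):
    robot.servo_line(c,feed=15,rotation=rv); p,f,t,o=settle(3); d=f-f0
    print(a,p,d,t-t0,o["t"],'lug on release ~%.1f'%(20*(105.25-p[2]-d[2]/47)-2.3))
    c[2]+=(d[2]-2.3)/14
E
```

```text
0.68 act 0.680 z 104.51 cmd 104.60 t 33.6 [503.42  37.52] [1.53 0.72 4.28] [ 0.25 -0.24  0.09]
0.71 act 0.709 z 104.45 cmd 104.73 t 33.9 [503.22  37.49] [1.96 0.36 0.79] [ 0.23 -0.32  0.14]
0.74 act 0.739 z 104.36 cmd 104.60 t 34.2 [503.15  37.41] [ 1.1   1.52 -0.71] [ 0.22 -0.28  0.14]
0.7400000000000001 [503.21  37.44 104.34] [0.62 1.22 1.47] [ 0.15 -0.03  0.17] 34.6083 lug on release ~15.3
0.7400000000000001 [503.25  37.44 104.31] [0.22 1.01 2.7 ] [0.1  0.12 0.15] 34.9833 lug on release ~15.3
```

```bash
python3 - <<'E'
from turn import *
grip(0.5); robot.hold(.2); p,f,t,o=settle(2); print(p,f,o["grip_width"])
robot.servo_line([p[0],p[1],230],feed=90); robot.hold(.3)
info=viewer.camera_info("wrist");p,f,t,o=settle(2);im=viewer.read_camera("wrist");save(im,'fin.png')
ds=dots(im,info,[503.4,37.4],55+10.2+34,40,58)
for d in ds: print(d)
print(p,f,o["t"])
E
```

```text
[503.42  37.51 104.33] [ 0.39  0.03 -0.45] 0.502143364335938
(array([487.85,  89.14]), np.int32(2), array([333.5, 125. ]))
(array([524.81,  80.44]), np.int32(24), array([361.29, 155.  ]))
(array([454.54,  33.63]), np.int32(25), array([270.6 , 155.96]))
[503.38  37.55 229.88] [-0.22  0.48  0.11] 37.7917
```

View pics/fin.png

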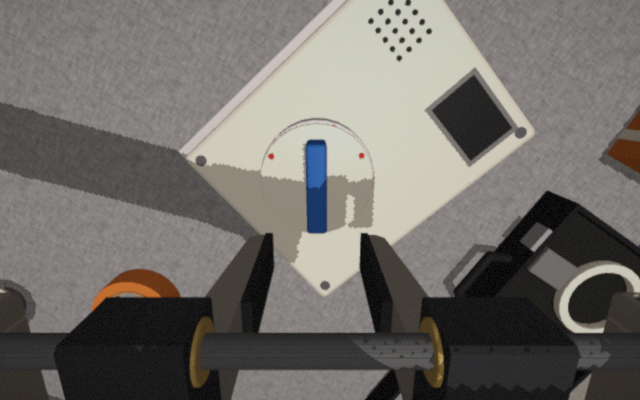

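The cap sits in the collar with its dots at (271,156) and (361,155). Its yaw of −0.98 is where I left it, and the hand is clear.

```bash
python3 -c "
from h import *
print(robot.job_done())"
```

```text
the job is handed in; nothing more can be done
None
```

The large blue-bar cap is in the collar, turned 0.74 rad clockwise with an estimated 15 N on the lugs (about 0.9 mm of seal squeeze), released and handed in at about 38 s; no verdict came back.

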